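# Seat the plate, then hold the pressure glass on its balance

## Task

Get the plate frame ready for its glass to be wiped: first slide the mounted copper plate along the counter, without lifting it, until it sits fully home against both the hinge rail and the side stop, while the glass still leans on its back rest. Then take the glass frame by its black bar, swing it gently forward to the upright point where it balances on its hinge, and finish while still gripping the bar there, so that a colleague can wipe both faces. Never let the frame fall back or tip well forward over the plate, and leave the tins, the tape and the jar alone.

Things in the scene. Friction and masses are not known exactly. Their poses are not given: they have to be found in the camera images.
- rail: Hinge rail fixed to the counter; place and yaw differ each time. Origin on the counter under the middle of the hinge axis; x away from the robot, y left along the rail, z up. Rail 270 mm long (y), 22 high, front face at x = -12 mm; grey bearing blocks on its ends reach z = 46 mm. Behind it two thin back-rest arms rise to z = 100 mm near y = +-115 mm
- corner (a point): Inner corner of the register, on the counter, at (-12, +80, 0) mm in the rail's frame. Here the rail's front meets the steel side stop, which runs 108 mm forward (-x) from it, 18 mm wide, 22 high (screw heads to 26); the plate goes right into this corner
- home (a point): Point on the counter, at (-50, +19, 0) mm in the rail's frame, where the plate's origin lies when the plate is fully home in the corner
- plate: Mounted printing plate: wooden block with a copper face, 76 (its x) x 122 (its y) x 23 mm high, about 0.35 kg, loose on the counter in front of the rail and to the right of home. Origin: centre of its underside. Home, its axes are parallel to the rail's (at the start within 0.25 rad of that): its long side against the rail, its left end against the side stop
- flap (a joint): Hinge of the glass frame, rad: 0 = flat over the plate, towards the robot; 1.571 = upright; 2.18 = leaning back on its rest, as it starts. Almost no friction and no stay: the frame balances at 1.571 and, let go, falls back above that, forward below it. Axis along the rail's y, 36 mm above the counter
- hinge_mid (a point): Middle of the hinge axis, 36 mm above the rail's origin. The aluminium frame is 16 mm thick, 206 mm wide along the axis, and reaches 155 mm from it; with the glass it weighs about 0.6 kg and is symmetrical about the plane through hinge and bar
- bar (a point): Middle of the black round bar at the frame's free edge: 12 mm thick, parallel to the hinge axis and 200 mm from it, clear for 110 mm of its length, 39 mm gap between bar and frame. It can be pinched from above at every angle from 2.18 to upright, and turns in the fingers as the frame swings
- ink_tin_1: black-banded ink tin, 69 mm across, 53 mm high; bystander, origin under its centre
- ink_tin_2: red-banded ink tin, 69 mm across, 53 mm high; bystander, origin under its centre
- ink_tin_3: blue-banded ink tin, 61 mm across, 46 mm high; bystander, origin under its centre
- ink_tin_4: cream-banded tin, 53 mm across, 61 mm high; bystander, origin under its centre
- tape_roll: roll of blue masking tape lying flat, 93 mm across, 24 mm high; bystander, origin under its centre
- grease_jar: jar with a blue screw lid, 76 mm across, 84 mm high; bystander, origin under its centre
There are look-alikes about, which are no part of the job. There is more than one size of the plate; the one meant has the size given above.

How it is judged (in metres and radians):
On the way, in this order (a step that is already met when the one before it is completed fails the run):
1. the plate is fully home against rail and side stop while the glass still leans on its back rest (x of plate in the frame of home between -0.004 and 0.004 m and y of plate in the frame of home between -0.004 and 0.004 m and angle between the x axis of plate and the x axis of rail, either way round below 0.05 rad and value of joint flap above 2.1 rad), for 0.2 s.
2. the frame has been lifted off its back rest by the fingers (value of joint flap below 2.05 rad and contact force between the fingers and flap above 0.3 N), for 0.1 s.
At the end, for the whole second after the job is handed in: Still gripping the glass frame by its bar (over 2 N, grasp point within 70 mm of the bar's middle); the frame still, within 0.08 rad of the upright balance point; the plate still home within 4 mm each way and square within 0.05 rad (x of plate in the frame of home between -0.004 and 0.004 m and y of plate in the frame of home between -0.004 and 0.004 m and angle between the x axis of plate and the x axis of rail, either way round below 0.05 rad and value of joint flap between 1.491 and 1.651 rad and velocity of joint flap between -0.06 and 0.06 rad/s and contact force between the fingers and flap above 2 N and distance between the grasp point and bar below 0.07 m and linear speed of plate below 0.01 m/s); the arm keeps its last pose, push and grip.
It fails at once if the plate is lifted or tipped (height (world z) of plate above 0.012 m or angle between plate's own z axis and vertical above 0.2 rad).
It fails at once if the frame falls or is flung (faster than 2 rad/s) (velocity of joint flap above 2 rad/s or velocity of joint flap below -2 rad/s).
It fails at once if the frame tips forward more than 0.3 rad past upright (value of joint flap below 1.27 rad).
It fails at once if a tin, the tape or the jar is pushed more than 25 mm away or over (distance of any of ink_tin_1, ink_tin_2, ink_tin_3, ink_tin_4, tape_roll, grease_jar from where it was at the start of the episode above 0.025 m or angle between any of ink_tin_1, ink_tin_2, ink_tin_3, ink_tin_4, tape_roll, grease_jar's own z axis and vertical above 0.4 rad).
It also fails if it takes over 62 s, if anything falls off the work surface, if the arm or the gripper's body presses on something with over 40 N, if the wrist force passes 120 N, or if a joint passes its speed limit or range.

## Robot

A 6-joint arm with a two-finger parallel gripper is mounted at the origin on a cart in front of the work surface, level with it; the furniture and walls round the work are solid. World frame = base frame: x ahead of the robot, y to its left, z up, the work surface at z = 0. Lengths are in m, angles in degrees, forces in N, time in s.
With the tool pointing down it reaches from about 0.375 to 0.9 m from the base axis. Payload 3.1 kg.
Tool frame: the origin (TCP) lies on the centre line of the jaws, within the pads' length; the fingertips stand 25 mm ahead of it and the grasp point (between the pads) lies 6 mm ahead of it; z points along the fingers, y is the line along which they close (so a half turn about z gives the same grasp; the last joint's range is limited). The gripper opens to 87 mm and grips with 3 to 60 N. Pads are 19 mm wide; open, the fingers measure 117 mm over their backs; the gripper's body (75 mm by 190 mm) begins 51 mm behind the grasp point.
Start: joints at [61.965, 30.224, 82.088, -0, 67.689, -10.227], TCP at [0.191, 0.595, 0.248] pointing down, gripper open.
Joint ranges: [-176.69, 176.69], [-43.24, 126.21], [12.49, 139.97], [-82, 262], [0, 151.66], [-163.58, 163.58]. Speed limits (degrees/s): [159.86, 159.86, 180, 180, 180, 180].

## Interface

Orientations are given as a 3x3 rotation matrix whose columns are the frame's x, y, z axes.
In Python, from rig import * gives the robot as it stands.
- The arm moves only by the tool step_arm, never from a script. Its argument "steps" is a list of rows, each a list of 7 numbers: the shift along the tool's x, y, z normalised to -1 to 1, where 1 is 0.3 m, then the turn, a rotation vector about the tool's x, y, z normalised to -1 to 1, where 1 is 45 degrees, then the gripper's target within -1 to 1 (shut at 1, half-way at 0, fully open at -1). A call has 1 to 8 rows; each row is the pose to reach, as a shift and turn from the pose commanded when the call began, along the tool's axes at that moment; what a row does not reach only later rows make up. A row lasts 1/12 s, in which the tool goes at most 41.7 mm and 7.16 degrees, less where a joint would pass 70% of its speed; a pose out of reach is approached as far as the arm can. A call with a number of a shift or a turn outside -1 to 1 is refused whole. A call with a gripper value outside its range is refused whole. The fingers move at their own pace and stop on an object; the grip force is fixed at half the most. Time passes only in rows, so rows that repeat a pose let the fingers close. It gives the time, the measured TCP pose, the force, the opening and the grip force at its end, in the units of the state.
- read_state(): the state, without advancing time (a new reading comes with each control period).
- capture(name): name is "scene" or "top" or "wrist"; returns a dict with "image" (480x640x3 uint8, red, green, blue), "vertical_fov" (degrees; the focal length in pixels is half the picture's height over the tangent of half this angle, whatever the lens; pixels are square), "cx", "cy" (the principal point, pixels), "world_from_camera" (4x4, takes a point from camera to world coordinates); the wrist camera has in their place "T_tool_cam" (4x4, takes a point from camera to tool coordinates, whose origin is the TCP and whose axes are the flange's). Camera axes: x right, y down, z forward; pixel columns grow to the right and rows downward; lengths in m; the calibration is good to about 2 mm. A picture is of the moment at which its call begins: read the wrist's pose just before it. There is no depth.
- hand_in(): hands the job in; it is judged then, once.
The state is a dict: "time_s": time; "joint_positions": joint angles; "qvel": joint speeds; "tau": joint torques, N m; "position": TCP position; "tcp_rot": TCP orientation; "force": force on the tool from outside, world axes, zero at the start; "moment": the same for the moment, N m; "opening": opening from 0.0 (shut) to 1.0 (fully open); "grasp_force": force on a finger pad.
Only numpy, scipy, OpenCV 4.12 (cv2) and the standard library are available. Lean on these libraries where they do the work, as an engineer would, in place of code of your own. Each camera call takes 0.05 s, during which the arm holds its last target. There are 200 camera calls.

## Working session

There is one attempt and no reset: what is moved stays moved. The work goes in short steps, Python scripts to look and compute and a tool call to move; the robot and the scene stay as the last step left them, time stands still between calls to the robot, and variables do not carry over. Pictures are saved under pics/ and viewed, at most 10 in all, crops included, and the job is handed in when it is done.

Besides the shell and the picture viewer there is one more tool, called after "Emit:" as name(argument=value, ...), one argument or row to a line, values as JSON. step_arm: Moves the arm, as the interface text tells. Scaled input: -1 to 1 covers 0.3 m each way for a shift and 45 degrees each way for a turn. Its arguments: {"type":"object","properties":{"steps":{"type":"array"}},"required":["steps"]}

```bash
ls; mkdir -p pics; cat > h.py <<'E'
from rig import *
import numpy as np, cv2, pickle
def snap(n,f):
    s=read_state(); c=capture(n); c['s']=s
    if n=='wrist':
        T=np.eye(4); T[:3,:3]=np.array(s['tcp_rot']); T[:3,3]=s['position']
        c['world_from_camera']=T@np.array(c['T_tool_cam'])
    pickle.dump(c,open(f'pics/{f}.pkl','wb')); cv2.imwrite(f'pics/{f}.png',c['image'][:,:,::-1]); return c
def load(f): return pickle.load(open(f'pics/{f}.pkl','rb'))
def K(c): return 240/np.tan(np.radians(c['vertical_fov'])/2)
def ray(c,u,v):
    W=np.array(c['world_from_camera']); d=W[:3,:3]@np.array([(u-c['cx'])/K(c),(v-c['cy'])/K(c),1]); return W[:3,3],d
def px2w(c,u,v,z):
    o,d=ray(c,u,v); return o+d*(z-o[2])/d[2]
def w2px(c,p):
    q=np.linalg.inv(np.array(c['world_from_camera']))@np.append(p,1); return np.array([q[0]/q[2]*K(c)+c['cx'],q[1]/q[2]*K(c)+c['cy']])
def totool(p,s=None):
    s=s or read_state(); return np.array(s['tcp_rot']).T@(np.array(p)-np.array(s['position']))
E
python3 - <<'E'
from h import *
print(read_state())
for n in('top','scene'):
    c=snap(n,n); print(np.round(c['world_from_camera'],3),c['vertical_fov'])
E
```

```text
pics
{'time_s': 0.0, 'joint_positions': array([ 6.19661209e+01,  3.02812224e+01,  8.21577320e+01, -1.95766467e-03,
        6.76878122e+01, -1.02297852e+01]), 'qvel': array([-0.04422898,  0.07515712, -0.00064035, -0.02086207, -0.0900667 ,
       -0.05274946]), 'tau': array([ 6.67779568e-04, -4.40044713e+01, -1.76595962e+01,  6.33548666e-02,
        5.80525026e-02, -1.47984233e-04]), 'position': array([0.19077982, 0.59444799, 0.2465399 ]), 'tcp_rot': array([[-9.52111341e-01,  3.05749848e-01, -1.01195585e-03],
       [ 3.05751308e-01,  9.52109377e-01, -1.96775550e-03],
       [ 3.61851710e-04, -2.18292916e-03, -9.99997552e-01]]), 'force': array([-0.43828994,  0.32110389, -0.47080985]), 'moment': array([ 0.01240743,  0.02524366, -0.0391229 ]), 'grasp_force': 0.0, 'opening': 1.000491102227953}
[[-0.008 -0.982  0.188  0.309]
 [-1.     0.011  0.015  0.038]
 [-0.017 -0.188 -0.982  1.509]
 [ 0.     0.     0.     1.   ]] 52.16446131937721
[[ 0.225 -0.776  0.589 -0.339]
 [-0.974 -0.174  0.142 -0.186]
 [-0.008 -0.606 -0.795  1.278]
 [ 0.     0.     0.     1.   ]] 50.11518012357805
```

View pics/top.png

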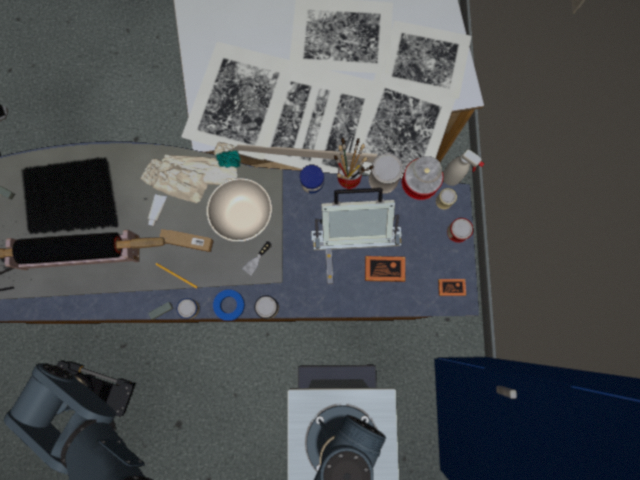

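View pics/scene.png

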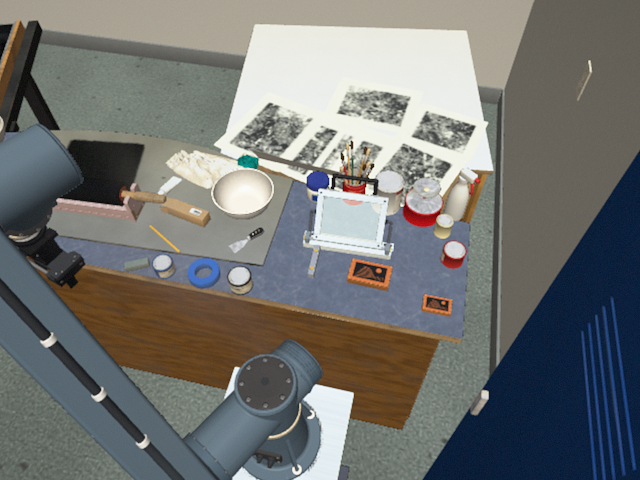

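Two plates: the larger orange/copper one at top (386,268) and a small one at (453,287). The larger is likely the 76x122 one. I'll enlarge to confirm.

```bash
python3 - <<'E'
from h import *
c=load('top'); im=c['image'][170:310,300:480,::-1]
cv2.imwrite('pics/crop1.png',cv2.resize(im,None,fx=4.2,fy=4.2,interpolation=cv2.INTER_CUBIC))
for p in[(367,258),(404,258),(404,281),(367,281),(440,280),(466,294),(313,240),(402,236)]: print(p,px2w(c,*p,.023))
E
```

```text
(367, 258) [ 0.53710498 -0.08474602  0.023     ]
(404, 258) [ 0.53585328 -0.19768784  0.023     ]
(404, 281) [ 0.46539611 -0.1948135   0.023     ]
(367, 281) [ 0.4665458  -0.08286312  0.023     ]
(440, 280) [ 0.46731366 -0.3036267   0.023     ]
(466, 294) [ 0.42429218 -0.37923796  0.023     ]
(313, 240) [0.59515954 0.0802779  0.023     ]
(402, 236) [ 0.60450077 -0.19433589  0.023     ]
```

View pics/crop1.png

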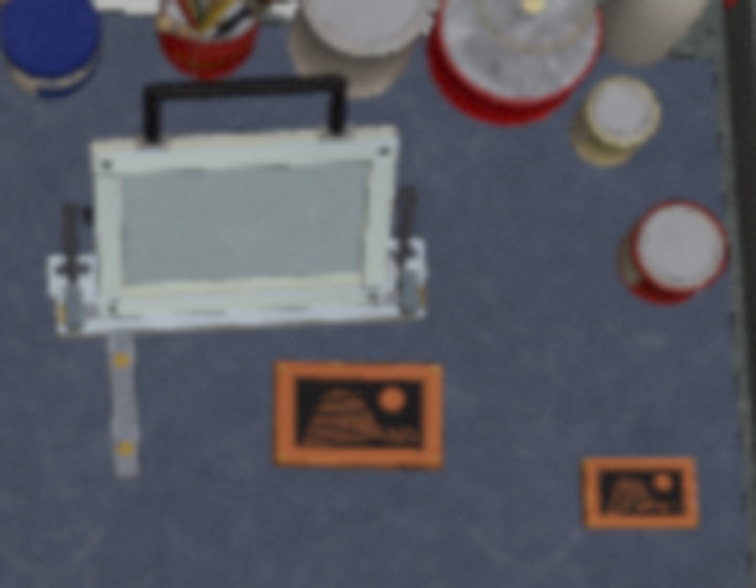

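Top crop: the big plate spans crop (276,362)–(441,468), about 120x75 mm, so it is the one meant; the small one at (640,492) is ~80x50. Side stop is at crop (120,335)–(126,475), rail front edge (60,334)–(424,317), and bar (150,88)–(342,80).

```bash
python3 - <<'E'
from h import *
c=load('top'); g=lambda x,y,z: px2w(c,300+x/4.2,170+y/4.2,z)
a=g(60,334,.022);b=g(424,317,.022);print('rail front',a,b,np.linalg.norm(a-b),np.degrees(np.arctan2(*(-(b-a)[[0,1]]))))
print('bar',g(150,88,.2),g(342,80,.2))
print('stop',g(134,335,.022),g(138,475,.022))
P=[g(276,362,.023),g(441,363,.023),g(440,468,.023),g(278,465,.023)];print('plate',np.mean(P,0),np.round(P,3))
R=np.array(read_state()['tcp_rot'])
t=totool([.40,-.08,.33]);print(t/.3)
# yaw desired: tool y along world +y
print(np.degrees(np.arctan2(R[0,1],R[1,1])))
E
```

```text
rail front [0.56544218 0.07652644 0.022     ] [ 0.57503359 -0.19009111  0.022     ] 0.2667900209228043 -2.0602937288291967
bar [0.69873475 0.0114186  0.2       ] [ 0.70249744 -0.11518763  0.2       ]
stop [0.56408144 0.02230341 0.022     ] [0.4613376  0.02077466 0.022     ]
plate [ 0.50373587 -0.13984875  0.023     ] [[ 0.543 -0.081  0.023]
 [ 0.541 -0.201  0.023]
 [ 0.464 -0.197  0.023]
 [ 0.467 -0.08   0.023]]
[-1.35135296 -1.92791512 -0.27448267]
17.80740936271744
```

Emit:
step_arm(
  steps=[
    [-0.92,-0.56,-0.27,0,0,-0.44,-1],
    [-0.92,-0.56,-0.27,0,0,-0.44,-1],
    [-0.92,-0.56,-0.27,0,0,-0.44,-1],
    [-0.92,-0.56,-0.27,0,0,-0.44,-1],
    [-0.92,-0.56,-0.27,0,0,-0.44,-1],
    [-0.92,-0.56,-0.27,0,0,-0.44,-1],
    [-0.92,-0.56,-0.27,0,0,-0.44,-1],
    [-0.92,-0.56,-0.27,0,0,-0.44,-1],
  ],
)

```text
time_s: 0.77
position: [0.4015, 0.3508, 0.3281]
tcp_rot: [[-0.999, -0.035, -0.001], [-0.035, 0.999, -0.0], [0.001, -0.0, -1.0]]
force: [-0.1, 0.1, -0.0]
opening: 0.998
grasp_force: 0.0
```

Emit:
step_arm(
  steps=[
    [0,-1,0,0,0,0,-1],
    [0,-1,0,0,0,0,-1],
    [0,-1,0,0,0,0,-1],
    [0,-1,0,0,0,0,-1],
    [0,-1,0,0,0,0,-1],
    [0,-1,0,0,0,0,-1],
    [0,-1,0,0,0,0,-1],
    [0,-1,0,0,0,0,-1],
  ],
)

```text
time_s: 1.43
position: [0.4115, 0.0477, 0.3279]
tcp_rot: [[-1.0, -0.029, 0.0], [-0.029, 1.0, -0.003], [-0.0, -0.003, -1.0]]
force: [0.3, 0.8, 0.1]
opening: 1.002
grasp_force: 0.0
```

Emit:
step_arm(
  steps=[
    [0,-0.45,0,0,0,0,0],
    [0,-0.45,0,0,0,0,0],
    [0,-0.45,0,0,0,0,0],
    [0,-0.45,0,0,0,0,0],
    [0,-0.45,0,0,0,0,0],
    [0,-0.45,0,0,0,0,0],
  ],
)

```text
time_s: 1.93
position: [0.4156, -0.0817, 0.3275]
tcp_rot: [[-0.999, -0.033, -0.001], [-0.033, 0.999, 0.002], [0.001, 0.002, -1.0]]
force: [-0.3, -0.0, -0.2]
opening: 0.63
grasp_force: 0.0
```

```bash
python3 - <<'E'
from h import *
c=snap('wrist','w1'); print(np.round(c['T_tool_cam'],3),c['vertical_fov'],c['s']['position'],c['s']['opening'])
E
```

```text
[[ 0.001 -0.953 -0.304  0.085]
 [ 1.     0.001 -0.001  0.   ]
 [ 0.001 -0.304  0.953 -0.137]
 [ 0.     0.     0.     1.   ]] 69.94343035141864 [ 0.41564488 -0.08170585  0.32752595] 0.6297141679803782
```

View pics/w1.png

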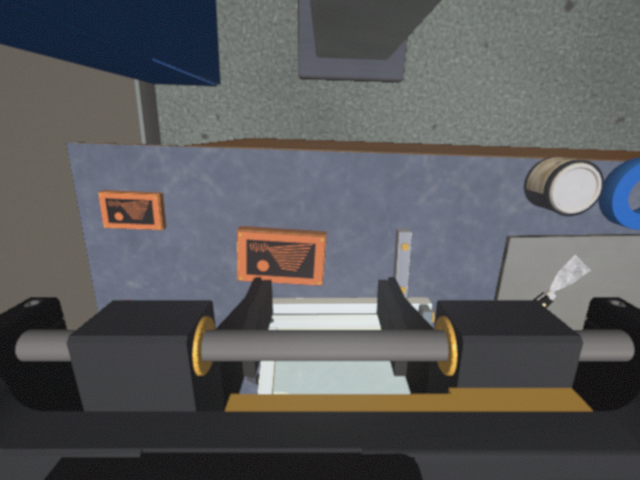

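Wrist view (upside down, right = +y): plate at (238–326, 229–284), stop at (397–411, 231–295), rail front edge near v≈298. Enlarging for measurements.

```bash
python3 - <<'E'
from h import *
c=load('w1'); im=c['image'][215:315,225:445,::-1]
cv2.imwrite('pics/crop2.png',cv2.resize(im,None,fx=3.6,fy=3.6,interpolation=cv2.INTER_CUBIC))
E
```

```text
(no output)
```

View pics/crop2.png

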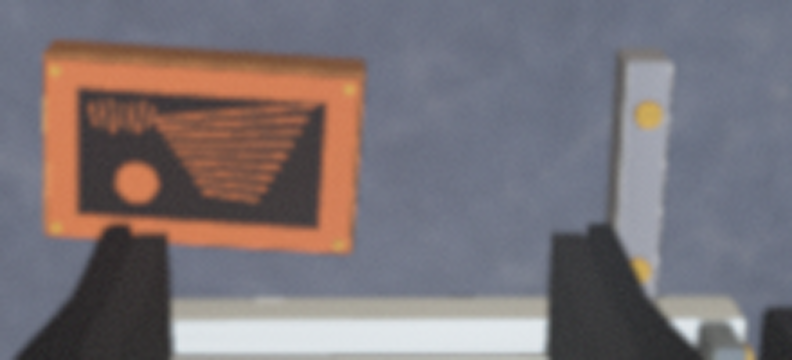

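```bash
python3 - <<'E'
from h import *
c=load('w1'); g=lambda x,y,z: px2w(c,225+x/3.6,215+y/3.6,z)
P=np.array([g(45,57,.023),g(365,74,.023),g(351,253,.023),g(45,235,.023)]);print('plate',P.mean(0),np.round(P,3))
d=P[1]-P[0]+P[2]-P[3];print('plate yaw',np.degrees(np.arctan2(-d[0],d[1])), np.linalg.norm(d)/2)
print('stop',g(624,62,.022),g(622,200,.022)); a=g(172,317,.022);b=g(735,317,.022);print('rail',a,b,np.degrees(np.arctan2(-(b-a)[0],(b-a)[1])))
E
```

```text
plate [ 0.50384082 -0.13790734  0.023     ] [[ 0.466 -0.196  0.023]
 [ 0.469 -0.077  0.023]
 [ 0.542 -0.08   0.023]
 [ 0.539 -0.199  0.023]]
plate yaw -1.515558075105499 0.1196163166150904
stop [0.46089575 0.0200344  0.022     ] [0.51668179 0.02480595 0.022     ]
rail [ 0.57329678 -0.1502449   0.022     ] [0.56574802 0.07504506 0.022     ] 1.919081959130774
```

Emit:
step_arm(
  steps=[
    [-0.06,-0.19,0.7,0,0,0,0],
    [-0.06,-0.19,0.7,0,0,0,0],
    [-0.06,-0.19,0.7,0,0,0,0],
    [-0.06,-0.19,0.7,0,0,0,0],
    [-0.06,-0.19,0.7,0,0,0,0],
    [-0.06,-0.19,0.7,0,0,0,0],
    [-0.06,-0.19,0.99,0,0,0,0],
    [-0.06,-0.19,0.99,0,0,0,0],
  ],
)

```text
time_s: 2.65
position: [0.438, -0.1379, 0.0352]
tcp_rot: [[-0.999, -0.037, 0.005], [-0.037, 0.999, -0.003], [-0.004, -0.003, -1.0]]
force: [-0.3, 0.1, -1.0]
opening: 0.5
grasp_force: 0.0
```

Emit:
step_arm(
  steps=[
    [0,0,0.03,0,0,0,0],
    [0,0,0.03,0,0,0,0],
  ],
)

```text
time_s: 2.82
position: [0.4359, -0.1367, 0.0263]
tcp_rot: [[-0.999, -0.037, -0.002], [-0.037, 0.999, 0.001], [0.001, 0.001, -1.0]]
force: [1.6, 0.5, -0.8]
opening: 0.501
grasp_force: 0.0
```

Emit:
step_arm(
  steps=[
    [-0.03,0,-0.007,0,0,0,0],
    [-0.06,0,-0.007,0,0,0,0],
    [-0.08,0,-0.007,0,0,0,0],
    [-0.095,0,-0.007,0,0,0,0],
    [-0.11,0,-0.007,0,0,0,0],
    [-0.12,0,-0.007,0,0,0,0],
    [-0.13,0,-0.007,0,0,0,0],
    [-0.14,0,-0.007,0,0,0,0],
  ],
)

```text
time_s: 3.48
position: [0.4774, -0.1366, 0.0276]
tcp_rot: [[-0.999, -0.035, -0.002], [-0.035, 0.999, 0.001], [0.002, 0.001, -1.0]]
force: [-4.1, -0.3, 2.5]
opening: 0.5
grasp_force: 1.8
```

Emit:
step_arm(
  steps=[
    [-0.01,0,0,0,0,0,0],
    [-0.02,0,0,0,0,0,0],
    [-0.02,0,0,0,0,0,0],
  ],
)

```text
time_s: 3.73
position: [0.4852, -0.1372, 0.0276]
tcp_rot: [[-0.999, -0.035, 0.002], [-0.035, 0.999, -0.001], [-0.002, -0.001, -1.0]]
force: [-1.9, 0.4, 0.8]
opening: 0.499
grasp_force: 0.7
```

Emit:
step_arm(
  steps=[
    [-0.007,0,0,0,0,0,0],
    [-0.014,0,0,0,0,0,0],
    [-0.02,0,0,0,0,0,0],
    [-0.02,0,0,0,0,0,0],
  ],
)

```text
time_s: 4.07
position: [0.4884, -0.1368, 0.0276]
tcp_rot: [[-0.999, -0.036, -0.004], [-0.036, 0.999, 0.0], [0.004, 0.001, -1.0]]
force: [-6.9, -3.6, 3.4]
opening: 0.5
grasp_force: 3.6
```

Emit:
step_arm(
  steps=[
    [-0.007,0,0,0,0,0,0],
    [-0.014,0,0,0,0,0,0],
    [-0.014,0,0,0,0,0,0],
  ],
)

```text
time_s: 4.32
position: [0.4886, -0.1362, 0.0274]
tcp_rot: [[-0.999, -0.037, -0.012], [-0.037, 0.999, 0.003], [0.012, 0.003, -1.0]]
force: [-15.7, -8.9, 6.9]
opening: 0.5
grasp_force: 7.9
```

Emit:
step_arm(
  steps=[
    [0.1,0,0,0,0,0,0],
    [0.12,0,-0.1,0,0,0,1],
    [0.12,0,-0.3,0,0,0,1],
    [0.12,0,-0.3,0,0,0,1],
    [0.12,-0.35,-0.3,0,0,0,1],
    [0.12,-0.35,-0.3,0,0,0,1],
    [0.12,-0.35,-0.3,0,0,0,1],
    [0.12,-0.35,-0.3,0,0,0,1],
  ],
)

```text
time_s: 4.98
position: [0.4653, -0.2495, 0.1188]
tcp_rot: [[-1.0, -0.03, 0.008], [-0.031, 1.0, -0.008], [-0.008, -0.008, -1.0]]
force: [0.3, 0.0, 0.3]
opening: 0.062
grasp_force: 0.0
```

```bash
python3 - <<'E'
from h import *
s=read_state();print(s['position'],s['opening'],totool([.537,-.238,.029],s)/.3)
c=snap('top','t2'); im=c['image'][170:310,300:480,::-1]
cv2.imwrite('pics/crop3.png',cv2.resize(im,None,fx=4.2,fy=4.2,interpolation=cv2.INTER_CUBIC))
E
```

```text
[ 0.46530148 -0.24952454  0.11884099] 0.06214067854085348 [-0.23761508  0.03348039  0.30115569]
```

View pics/crop3.png

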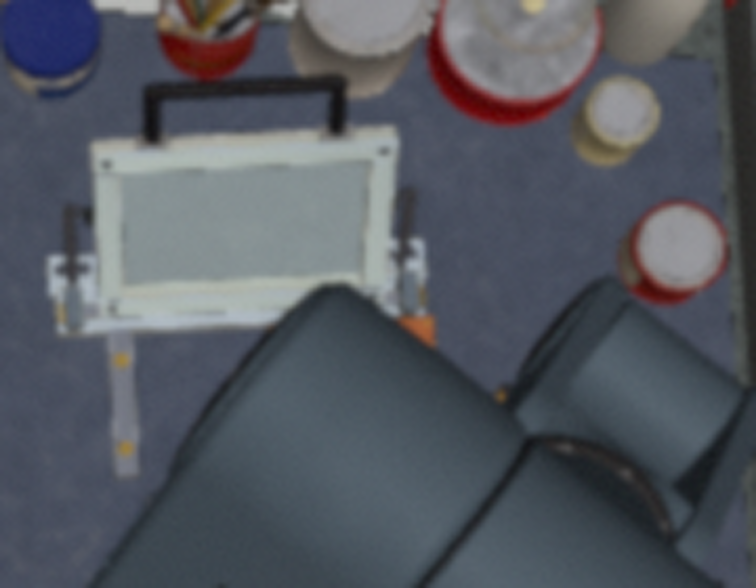

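Emit:
step_arm(
  steps=[
    [-0.24,0.03,0,0,0,0,1],
    [-0.24,0.03,0.05,0,0,0,1],
    [-0.24,0.03,0.2,0,0,0,1],
    [-0.24,0.03,0.3,0,0,0,1],
    [-0.24,0.03,0.3,0,0,0,1],
    [-0.24,0.03,0.3,0,0,0,1],
  ],
)

```text
time_s: 5.53
position: [0.5342, -0.2299, 0.027]
tcp_rot: [[-0.999, -0.036, 0.0], [-0.036, 0.999, 0.0], [-0.0, 0.0, -1.0]]
force: [-0.3, 1.3, 0.0]
opening: 0.001
grasp_force: 0.0
```

Emit:
step_arm(
  steps=[
    [0,0.04,0,0,0,0,1],
    [0,0.07,0,0,0,0,1],
    [0,0.09,0,0,0,0,1],
    [0,0.11,0,0,0,0,1],
    [0,0.13,0,0,0,0,1],
    [0,0.15,0,0,0,0,1],
    [0,0.17,0,0,0,0,1],
    [0,0.19,0,0,0,0,1],
  ],
)

```text
time_s: 6.2
position: [0.5311, -0.174, 0.0278]
tcp_rot: [[-0.999, -0.035, -0.001], [-0.035, 0.999, -0.0], [0.001, -0.0, -1.0]]
force: [-3.4, -3.8, 0.2]
opening: 0.003
grasp_force: 2.0
```

Emit:
step_arm(
  steps=[
    [0,0.02,0,0,0,0,1],
    [0,0.04,0,0,0,0,1],
    [0,0.06,0,0,0,0,1],
    [0,0.08,0,0,0,0,1],
    [0,0.1,0,0,0,0,1],
    [0,0.12,0,0,0,0,1],
    [0,0.14,0,0,0,0,1],
    [0,0.16,0,0,0,0,1],
  ],
)

```text
time_s: 6.87
position: [0.5292, -0.126, 0.0278]
tcp_rot: [[-0.999, -0.035, -0.001], [-0.035, 0.999, -0.0], [0.001, -0.0, -1.0]]
force: [-2.6, -4.7, 0.4]
opening: 0.01
grasp_force: 2.1
```

Emit:
step_arm(
  steps=[
    [0,0.01,0,0,0,0,1],
    [0,0.02,0,0,0,0,1],
    [0,0.03,0,0,0,0,1],
    [0,0.03,0,0,0,0,1],
  ],
)

```text
time_s: 7.2
position: [0.5291, -0.1167, 0.0278]
tcp_rot: [[-0.999, -0.035, -0.001], [-0.035, 0.999, 0.0], [0.001, 0.0, -1.0]]
force: [-1.1, -1.4, -0.0]
opening: 0.002
grasp_force: 0.5
```

Emit:
step_arm(
  steps=[
    [0,0.007,0,0,0,0,1],
    [0,0.014,0,0,0,0,1],
    [0,0.02,0,0,0,0,1],
    [0,0.02,0,0,0,0,1],
  ],
)

```text
time_s: 7.53
position: [0.5292, -0.1111, 0.0277]
tcp_rot: [[-0.999, -0.035, -0.0], [-0.035, 0.999, 0.0], [0.0, 0.0, -1.0]]
force: [-2.6, -2.5, 0.3]
opening: 0.005
grasp_force: 1.3
```

Emit:
step_arm(
  steps=[
    [0,0.007,0,0,0,0,1],
    [0,0.014,0,0,0,0,1],
    [0,0.014,0,0,0,0,1],
  ],
)

```text
time_s: 7.78
position: [0.5292, -0.1082, 0.0277]
tcp_rot: [[-0.999, -0.036, 0.0], [-0.036, 0.999, -0.002], [-0.0, -0.002, -1.0]]
force: [-4.2, -8.2, -0.1]
opening: 0.003
grasp_force: 4.1
```

Emit:
step_arm(
  steps=[
    [0,0.007,0,0,0,0,1],
    [0,0.014,0,0,0,0,1],
    [0,0.014,0,0,0,0,1],
  ],
)

```text
time_s: 8.03
position: [0.5293, -0.108, 0.0278]
tcp_rot: [[-0.999, -0.039, 0.001], [-0.039, 0.999, -0.007], [-0.001, -0.007, -1.0]]
force: [-9.7, -23.3, -1.4]
opening: 0.005
grasp_force: 11.5
```

Emit:
step_arm(
  steps=[
    [0,-0.06,0,0,0,0,1],
    [0,-0.08,0,0,0,0,1],
    [0,-0.08,-0.12,0,0,0,1],
    [0,-0.08,-0.25,0,0,0,0],
    [0.15,-0.08,-0.25,0,0,0,0],
    [0.26,0.1,-0.25,0,0,0,0],
    [0.26,0.2,-0.25,0,0,0,0],
    [0.26,0.22,-0.25,0,0,0,0],
  ],
)

```text
time_s: 8.7
position: [0.4437, -0.0352, 0.1028]
tcp_rot: [[-0.999, -0.033, -0.006], [-0.033, 0.999, 0.004], [0.006, 0.004, -1.0]]
force: [0.4, 0.7, -0.3]
opening: 0.3
grasp_force: 0.0
```

```bash
python3 - <<'E'
from h import *
s=read_state();print(s['position'],s['opening'],totool([.470,-.04,.029],s)/.3)
c=snap('wrist','w3'); 
u,v=w2px(c,[.532,-.04,.023]);print(u,v)
cv2.imwrite('pics/w3v.png',c['image'][:,:,::-1])
E
```

```text
[ 0.44368368 -0.03521927  0.10280526] 0.2995360445873328 [-0.08861546 -0.01988559  0.24540869]
313.3312388684666 369.46688689109106
```

View pics/w3v.png

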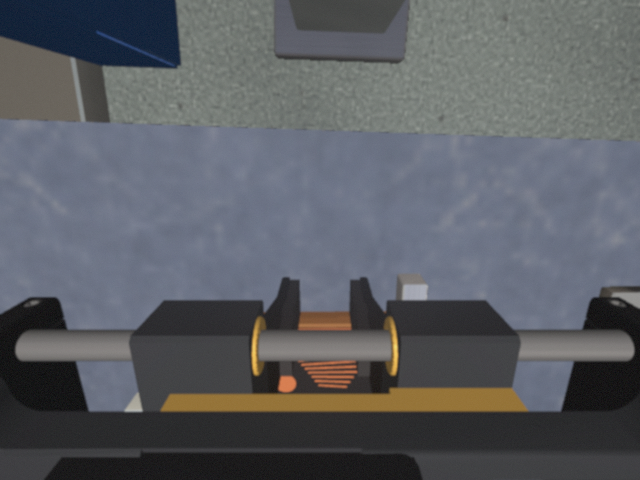

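The view mostly shows the gripper with the plate's near edge between fingers at (325,315) and the stop end at (411,287). I'll press it once more against the rail from the front.

Emit:
step_arm(
  steps=[
    [-0.06,-0.02,0.15,0,0,0,0],
    [-0.06,-0.02,0.245,0,0,0,0],
    [-0.06,-0.02,0.245,0,0,0,0],
    [-0.09,-0.02,0.245,0,0,0,0],
    [-0.105,-0.02,0.245,0,0,0,0],
    [-0.12,-0.02,0.245,0,0,0,0],
    [-0.13,-0.02,0.245,0,0,0,0],
    [-0.13,-0.02,0.245,0,0,0,0],
  ],
)

```text
time_s: 9.42
position: [0.485, -0.0438, 0.0291]
tcp_rot: [[-0.999, -0.036, -0.007], [-0.036, 0.999, 0.001], [0.007, 0.001, -1.0]]
force: [-7.1, -4.2, -1.2]
opening: 0.501
grasp_force: 2.7
```

Emit:
step_arm(
  steps=[
    [-0.01,0,0,0,0,0,0],
    [-0.02,0,0,0,0,0,0],
    [-0.03,0,0,0,0,0,0],
    [-0.03,0,0,0,0,0,0],
  ],
)

```text
time_s: 9.75
position: [0.4854, -0.0426, 0.0288]
tcp_rot: [[-0.999, -0.038, -0.025], [-0.038, 0.999, 0.004], [0.025, 0.005, -1.0]]
force: [-20.3, -11.1, 8.9]
opening: 0.503
grasp_force: 9.8
```

Emit:
step_arm(
  steps=[
    [0.1,0,0,0,0,0,0],
    [0.15,0,-0.1,0,0,0,0],
    [0.2,0,-0.3,0,0,0,-1],
    [0.25,0,-0.5,0,0,0,-1],
    [0.25,0,-0.7,0,0,0,-1],
    [0.25,0,-0.9,0,0,0,-1],
    [0.25,0,-0.9,0,0,0,-1],
    [0.25,0,-0.9,0,0,0,-1],
  ],
)

```text
time_s: 10.42
position: [0.4218, -0.0462, 0.3029]
tcp_rot: [[-0.999, -0.035, 0.004], [-0.035, 0.999, -0.001], [-0.004, -0.001, -1.0]]
force: [1.2, -0.2, 0.1]
opening: 0.867
grasp_force: 0.0
```

```bash
python3 - <<'E'
from h import *
c=snap('wrist','w4'); s=c['s'];print(s['position'],s['opening'])
u,v=w2px(c,[.53,-.03,.023]);print(u,v);u,v=int(u),int(v)
x0,y0=max(u-75,0),v-60;print(x0,y0)
cv2.imwrite('pics/crop4.png',cv2.resize(c['image'][y0:y0+110,x0:x0+150,::-1],None,fx=5,fy=5,interpolation=cv2.INTER_CUBIC))
E
```

```text
[ 0.42182702 -0.04619802  0.30293861] 0.8667560796661431
333.8845354410973 279.8516965977748
258 219
```

View pics/crop4.png

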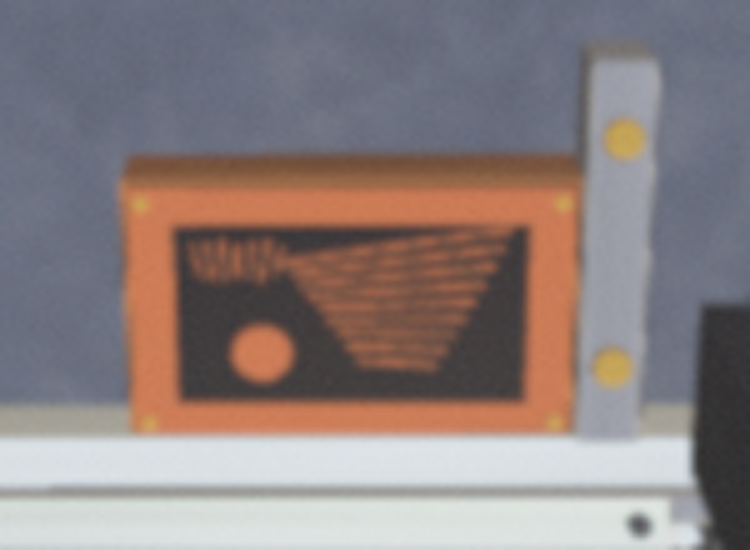

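The plate is fully home: its top edge meets the rail (v≈435) and its left end meets the stop (u≈580), with no gap. Next I'll check the brushes behind the bar for gripper clearance.

```bash
python3 - <<'E'
from h import *
a=load('top')['image'][130:210,300:420,::-1]; b=load('scene')['image'][130:220,290:425,::-1]
f=lambda i,w,h: cv2.resize(i,(w,h),interpolation=cv2.INTER_CUBIC)
cv2.imwrite('pics/br.png',np.hstack([f(a,390,260)[:, :],cv2.copyMakeBorder(f(b,405,270)[:260],0,0,0,0,0)]))
E
```

```text
(no output)
```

View pics/br.png

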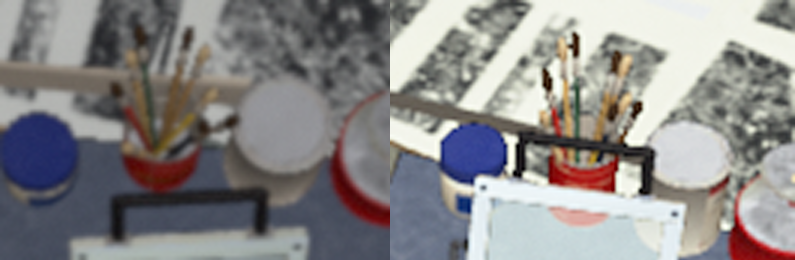

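```bash
python3 - <<'E'
from h import *
t=load('top');s=load('scene')
def tri(p,q):
    A=np.zeros((3,3));b=np.zeros(3);
    for o,d in(ray(t,300+p[0]/3.25,130+p[1]/3.25),ray(s,290+(q[0]-390)/3,130+q[1]/3)):
        d=d/np.linalg.norm(d);M=np.eye(3)-np.outer(d,d);A+=M;b+=M@o
    return np.round(np.linalg.solve(A,b),3)
for n,p,q in[('tall',(137,35),(575,37)),('right',(185,40),(625,60)),('shortR',(235,122),(635,105)),('shortL',(117,88),(547,75)),('cup',(160,150),(585,158)),('barL',(116,200),(520,137)),('barR',(264,194),(650,153)),('canfront',(282,175),(690,180))]: print(n,tri(p,q))
E
```

```text
tall [ 0.846 -0.011  0.201]
right [ 0.855 -0.059  0.17 ]
shortR [ 0.765 -0.09   0.2  ]
shortL [0.804 0.008 0.183]
cup [ 0.776 -0.037  0.1  ]
barL [0.697 0.012 0.2  ]
barR [ 0.7   -0.114  0.203]
canfront [ 0.742 -0.147  0.126]
```

```bash
python3 - <<'E'
from h import *
s=read_state();print(s['joint_positions'],s['position'],s['opening'],totool([.655,-.053,.335],s)/.3)
E
```

```text
[-2.14135360e+01  9.63206752e+00  1.04651508e+02  2.80120137e-02
  6.47824439e+01 -1.13447077e+02] [ 0.4251313  -0.04735922  0.30839359] 0.9163773138452543 [-0.76634094 -0.04632635 -0.07682072]
```

Emit:
step_arm(
  steps=[
    [-0.77,-0.045,-0.08,0,0,1,-0.2],
    [-0.77,-0.045,-0.08,0,0,1,-0.2],
    [-0.77,-0.045,-0.08,0,0,1,-0.2],
    [-0.77,-0.045,-0.08,0,0,1,-0.2],
    [-0.77,-0.045,-0.08,0,0,1,-0.2],
    [-0.77,-0.045,-0.08,0,0,1,-0.2],
    [-0.77,-0.045,-0.08,0,0,1,-0.2],
    [-0.77,-0.045,-0.08,0,0,1,-0.2],
  ],
)

```text
time_s: 11.13
position: [0.6544, -0.0516, 0.3225]
tcp_rot: [[-0.731, 0.682, -0.0], [0.682, 0.731, 0.001], [0.0, 0.0, -1.0]]
force: [0.4, -0.6, 0.8]
opening: 0.613
grasp_force: 0.0
```

Emit:
step_arm(
  steps=[
    [0,0,0,0,0,1,-0.2],
    [0,0,0,0,0,1,-0.2],
    [0,0,0,0,0,1,-0.2],
    [0,0,0,0,0,1,-0.2],
    [0,0,0,0,0,1,-0.2],
    [0,0,0,0,0,1,-0.2],
    [0,0,0,0,0,1,-0.2],
    [0,0,0,0,0,1,-0.2],
  ],
)

```text
time_s: 11.8
position: [0.6521, -0.0516, 0.3232]
tcp_rot: [[-0.035, 0.999, -0.001], [0.999, 0.035, 0.001], [0.001, -0.001, -1.0]]
force: [0.5, 0.3, -0.1]
opening: 0.599
grasp_force: 0.0
```

```bash
python3 - <<'E'
from h import *
s=read_state();print(s['joint_positions'],s['position'],np.round(s['tcp_rot'],3),s['opening'],totool([.699,-.0515,.208],s)/.3)
E
```

```text
[-1.43049806e+01  2.86603537e+01  7.22927970e+01  1.61231477e-02
  7.91040820e+01 -1.63312008e+01] [ 0.65207745 -0.05164108  0.32324848] [[-0.035  0.999 -0.001]
 [ 0.999  0.035  0.001]
 [ 0.001 -0.001 -1.   ]] 0.5985550146237721 [-0.00526151  0.15666597  0.38402091]
```

Emit:
step_arm(
  steps=[
    [-0.005,0.155,0,0,0,0,-0.2],
    [-0.005,0.155,0.05,0,0,0,-0.2],
    [-0.005,0.155,0.15,0,0,0,-0.2],
    [-0.005,0.155,0.22,0,0,0,-0.2],
    [-0.005,0.155,0.28,0,0,0,-0.2],
    [-0.005,0.155,0.31,0,0,0,-0.2],
    [-0.005,0.155,0.34,0,0,0,-0.2],
    [-0.005,0.155,0.34,0,0,0,-0.2],
  ],
)

```text
time_s: 12.47
position: [0.6987, -0.0517, 0.2196]
tcp_rot: [[-0.035, 0.999, -0.003], [0.999, 0.035, 0.001], [0.001, -0.003, -1.0]]
force: [-0.7, 1.0, -0.6]
opening: 0.599
grasp_force: 0.0
```

Emit:
step_arm(
  steps=[
    [0,0,0.02,0,0,0,-0.2],
    [0,0,0.04,0,0,0,-0.2],
    [0,0,0.04,0,0,0,-0.2],
  ],
)

```text
time_s: 12.72
position: [0.6996, -0.0518, 0.2089]
tcp_rot: [[-0.035, 0.999, -0.0], [0.999, 0.035, 0.0], [0.0, -0.0, -1.0]]
force: [-0.5, 0.2, -0.8]
opening: 0.604
grasp_force: 0.0
```

Emit:
step_arm(
  steps=[
    [0,0,0,0,0,0,0.1],
    [0,0,0,0,0,0,0.3],
    [0,0,0,0,0,0,0.4],
    [0,0,0,0,0,0,0.5],
    [0,0,0,0,0,0,0.6],
    [0,0,0,0,0,0,0.7],
    [0,0,0,0,0,0,0.8],
    [0,0,0,0,0,0,1],
  ],
)

```text
time_s: 13.38
position: [0.6989, -0.0519, 0.2092]
tcp_rot: [[-0.035, 0.999, -0.003], [0.999, 0.035, -0.0], [0.0, -0.003, -1.0]]
force: [-2.3, -0.8, 0.9]
opening: 0.127
grasp_force: 30.0
```

Emit:
step_arm(
  steps=[
    [0,0,0,0,0,0,1],
    [0,0,0,0,0,0,1],
    [0,0,0,0,0,0,1],
    [0,0,0,0,0,0,1],
  ],
)

```text
time_s: 13.72
position: [0.6989, -0.0519, 0.2092]
tcp_rot: [[-0.035, 0.999, -0.002], [0.999, 0.035, -0.0], [0.0, -0.002, -1.0]]
force: [-4.6, -0.6, 2.9]
opening: 0.126
grasp_force: 30.0
```

```bash
python3 - <<'E'
from h import *
s=read_state();p=s['position'];print(p,s['opening'],s['grasp_force'],s['force'])
# bar ~ at tcp x; hinge fixed so that current theta=2.18
th=np.arange(2.18,1.56,-.0305)
for t in th: print(round(t,3),np.round([(.2*(np.cos(t)-np.cos(2.18))*-1)/.3,-(.2*(np.sin(t)-np.sin(2.18)))/.3],3))
E
```

```text
[ 0.69886439 -0.05189719  0.20917617] 0.12648149228159192 30.001346468925476 [-4.57434613 -0.60388794  2.87433638]
2.18 [-0. -0.]
2.15 [-0.017 -0.011]
2.119 [-0.034 -0.022]
2.089 [-0.052 -0.033]
2.058 [-0.069 -0.042]
2.028 [-0.087 -0.052]
1.997 [-0.106 -0.06 ]
1.967 [-0.125 -0.068]
1.936 [-0.143 -0.076]
1.906 [-0.162 -0.083]
1.875 [-0.182 -0.089]
1.845 [-0.201 -0.095]
1.814 [-0.221 -0.1  ]
1.784 [-0.241 -0.105]
1.753 [-0.261 -0.109]
1.723 [-0.281 -0.112]
1.692 [-0.301 -0.115]
1.662 [-0.321 -0.117]
1.631 [-0.341 -0.119]
1.601 [-0.362 -0.12 ]
1.57 [-0.382 -0.12 ]
```

Emit:
step_arm(
  steps=[
    [0,-0.017,-0.011,0,0,0,1],
    [0,-0.034,-0.022,0,0,0,1],
    [0,-0.052,-0.033,0,0,0,1],
    [0,-0.069,-0.042,0,0,0,1],
    [0,-0.087,-0.052,0,0,0,1],
    [0,-0.106,-0.06,0,0,0,1],
    [0,-0.125,-0.068,0,0,0,1],
    [0,-0.125,-0.068,0,0,0,1],
  ],
)

```text
time_s: 14.38
position: [0.6616, -0.0532, 0.2306]
tcp_rot: [[-0.035, 0.999, 0.001], [0.999, 0.035, -0.0], [-0.0, 0.001, -1.0]]
force: [0.9, -0.3, -2.8]
opening: 0.125
grasp_force: 30.0
```

Emit:
step_arm(
  steps=[
    [0,-0.018,-0.008,0,0,0,1],
    [0,-0.037,-0.015,0,0,0,1],
    [0,-0.057,-0.021,0,0,0,1],
    [0,-0.076,-0.027,0,0,0,1],
    [0,-0.096,-0.032,0,0,0,1],
    [0,-0.116,-0.037,0,0,0,1],
    [0,-0.136,-0.041,0,0,0,1],
    [0,-0.136,-0.041,0,0,0,1],
  ],
)

```text
time_s: 15.05
position: [0.6211, -0.0547, 0.2434]
tcp_rot: [[-0.035, 0.999, 0.002], [0.999, 0.035, -0.001], [-0.001, 0.002, -1.0]]
force: [2.7, 0.2, 4.3]
opening: 0.122
grasp_force: 30.0
```

Emit:
step_arm(
  steps=[
    [0,-0.02,-0.003,0,0,0,1],
    [0,-0.04,-0.006,0,0,0,1],
    [0,-0.06,-0.008,0,0,0,1],
    [0,-0.08,-0.01,0,0,0,1],
    [0,-0.101,-0.011,0,0,0,1],
    [0,-0.121,-0.011,0,0,0,1],
    [0,-0.121,-0.011,0,0,0,1],
    [0,-0.121,-0.011,0,0,0,1],
  ],
)

```text
time_s: 15.72
position: [0.5843, -0.0561, 0.2457]
tcp_rot: [[-0.035, 0.999, -0.001], [0.999, 0.035, -0.0], [-0.0, -0.001, -1.0]]
force: [0.3, 0.3, 5.9]
opening: 0.127
grasp_force: 30.0
```

```bash
python3 - <<'E'
from h import *
s=read_state();print(s['position'],s['grasp_force'],s['force'])
snap('scene','s2');a=load('s2')['image'][150:310,260:460,::-1]
c=snap('top','t3')['image'][170:310,300:420,::-1]
cv2.imwrite('pics/fin.png',np.hstack([cv2.resize(a,(450,360),interpolation=cv2.INTER_CUBIC),cv2.resize(c,(309,360),interpolation=cv2.INTER_CUBIC)]))
E
```

```text
[ 0.58425358 -0.05608908  0.24568889] 30.006719827651978 [0.33922914 0.26440259 5.89235622]
```

View pics/fin.png

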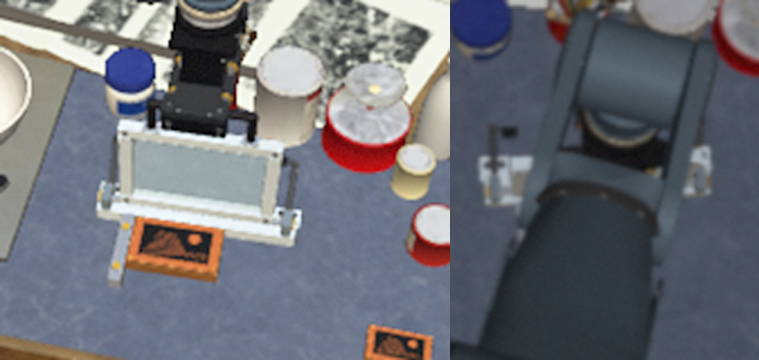

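The frame is upright with the bar gripped at (205,120), the plate is still home at (175,250), and the horizontal force is ~0 N, so it is balanced. I'll let it settle, then hand in.

Emit:
step_arm(
  steps=[
    [0,0,0,0,0,0,1],
    [0,0,0,0,0,0,1],
    [0,0,0,0,0,0,1],
    [0,0,0,0,0,0,1],
    [0,0,0,0,0,0,1],
    [0,0,0,0,0,0,1],
  ],
)

```text
time_s: 16.32
position: [0.5846, -0.0561, 0.2456]
tcp_rot: [[-0.035, 0.999, -0.001], [0.999, 0.035, -0.0], [-0.0, -0.001, -1.0]]
force: [1.1, 0.2, 6.4]
opening: 0.126
grasp_force: 30.0
```

```bash
python3 -c "
from h import *
s=read_state();print(s['position'],s['force'],s['grasp_force']);print(hand_in())"
```

```text
[ 0.58462101 -0.05606769  0.24564618] [1.09607988 0.15019892 6.3671194 ] 30.006339848041534
the job is handed in; nothing more can be done
None
```

I handed the job in at about 16 s; no verdict came back. The plate looked fully home against the rail and side stop in the last pictures, and the glass frame is at its upright balance point with the bar gripped at 30 N.

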